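# Put the washed sample carousel back on the sampler's drive

### The arm

A 7-joint arm with a two-finger parallel gripper is mounted at the origin on a cart in front of the work surface, level with it; the furniture and walls round the work are solid. World frame = base frame: x ahead of the robot, y to its left, z up, the work surface at z = 0. Lengths are in m, angles in rad, forces in N, time in s.
With the tool pointing down it reaches from about 0.4 to 0.85 m from the base axis. Payload 6.9 kg.
Tool frame: the origin (TCP) lies at the very end of the fingers, on their centre line; the grasp point (between the pads) lies arm.grip_point_offset behind it (arm.grip_point_offset is the distance from the TCP to the grasp point, in m); z points along the fingers, y is the line along which they close (so a half turn about z gives the same grasp; the last joint's range is limited). The gripper opens to 85 mm and grips with 20 to 120 N. Pads are 22 mm wide; open, the fingers measure 114 mm over their backs; the gripper's body (76 mm by 85 mm) begins 54 mm behind the grasp point. The pads swing forward as they close: fully open they stand 13 mm farther back than shut.
Start: joints at [1.446, 0.507, -0.238, 1.5, 0.126, 1.149, -0.155], TCP at [0.142, -0.609, 0.231] pointing down, gripper open.
Joint ranges: [-3.08, 3.08], [-0.24, 2.05], [-1.43, 1.35], [0, 2.5], [-1.52, 4.66], [0.17, 1.96], [-2.89, 2.89]. Speed limits (rad/s): [2.39, 2.39, 3.14, 3.14, 3.14, 3.14, 3.14].

### API

Orientations are given as a 3x3 rotation matrix whose columns are the frame's x, y, z axes.
In Python, from bench import arm gives the robot as it stands.
- The arm moves only by the tool servo_tool, never from a script. Its argument "commands" is a list of rows, each an object with "offset": the shift along the world's x, y, z in units of 30 mm (1.0 is 30 mm), a list of three; "spin": the turn about the world's z in units of 5 degrees (1.0 is 5 degrees). A call has 1 to 10 rows; each row shifts and turns the commanded pose from where the row before left it; what a row does not reach is not made up. A row lasts 1/12 s, in which the tool goes at most 41.7 mm and 7.16 degrees, less where a joint would pass 70% of its speed; a pose out of reach is approached as far as the arm can. A call is refused whole if a number of a shift passes 1 or a number of a turn 1, either way. A call with a gripper value outside its range is refused whole. "claw" is the opening, from 0 (shut) to 1 (fully open), set as the call begins (left out, the last holds). The fingers move at their own pace and stop on an object; the grip force is fixed at half the most. Time passes only in rows, so rows that do not move let the fingers close. It gives the time, the measured TCP pose, the force, the opening and the grip force at its end, in the units of the state.
- arm.get_state(): the state, without advancing time (a new reading comes with each control period).
- arm.camera(name): name is "scene" or "top" or "wrist"; returns a dict with "frame" (420x560x3 uint8, red, green, blue), "K" (3x3 intrinsics, pixels), "k1" (the pictures are not rectified: a ray, as slopes to the right and down, at radius r is drawn at 1 + k1 r^2 times it, then the intrinsics apply), "pose" (4x4, takes a point from camera to world coordinates); the wrist camera has in their place "tool_from_camera" (4x4, takes a point from camera to tool coordinates, whose origin is the TCP and whose axes are the flange's). Camera axes: x right, y down, z forward; pixel columns grow to the right and rows downward; lengths in m; the calibration is good to about 2 mm. A picture is of the moment at which its call begins: read the wrist's pose just before it. There is no depth.
- arm.job_done(): hands the job in; it is judged then, once.
Trained networks look in the newest picture that a camera, given by its name, has taken for a name from the list of things; names that differ only in an ending like _2 or _b are one class to them, and where a whole thing is asked for, a point or a joint stands for the part that bears it (a point fixed in the world has none). Each returns a list of dicts, best first, with "p" (0 to 1); they miss things now and then, are a little off and sometimes report something else, mostly with a low value. They report only what shows in the picture. A call takes as long as a camera call.
- arm.find_in(camera, thing): "rect" ([left, top, right, bottom] in pixels, round what is visible of it).
- arm.outline_of(camera, thing): "mask" (420x560 bool, what is visible of it) and "rect" ([left, top, right, bottom] in pixels, round what is visible of it).
- arm.place_of(camera, thing): "point" ([column, row] in pixels: a listed point, or the origin of a listed thing).
The state is a dict: "clock": time; "joint_pos": joint angles; "joint_vel": joint speeds; "joint_torque": joint torques, N m; "tool_pos": TCP position; "orientation": TCP orientation; "contact_force": force on the tool from outside, world axes, zero at the start; "wrist_torque": the same for the moment, N m; "width": finger opening in m; "grip_force": force on a finger pad.
Only numpy, scipy, OpenCV 4.12 (cv2) and the standard library are available. Lean on these libraries where they do the work, as an engineer would, in place of code of your own. Each camera call takes 0.05 s, during which the arm holds its last target. There are 200 camera calls.

### The job

The sample carousel has been washed and hangs by its bore on the draining stand's peg. Take it off the peg and lay it flat on the bench, letting go so that you can take its blue grip afresh from straight above. Then lower it upright over the sampler's steel spindle and turn it until it drops over the drive pin and sits fully home; do not drop it, and leave the bottles standing where they are.

Things in the scene. Friction and masses are not known exactly. Their poses are not given: they have to be found in the camera images.
- carousel_grip (a point): Centre of the blue grip of the sample carousel (grey round plate, 120 mm wide, 8 mm thick, ten cup pockets, 0.18-0.29 kg). The grip is a block 34 mm along x by 26 mm along y, rising 48 mm from the plate: grasp its flat +y and -y sides, 26 mm apart. This point is on the axis, 36 mm above the underside, 20 mm below the grip's top. z runs along the axis out of the grip's top.
- carousel_base (a point): Centre of the carousel's underside, on the axis, axes as carousel_grip. Here opens a blind bore, 15 mm wide, 44 mm deep, running up inside the grip. It hangs at first with the bore on the stand's peg, the underside against the peg's collar, the grip pointing out and 20 degrees above level, its flat sides upright.
- drive_hole (a point): The carousel's one drive hole at the underside: 10 mm wide, through the plate, 27 mm from the axis towards the carousel's -x; the red mark on the plate's rim lies beyond it. Axes as carousel_grip.
- carousel: The carousel as a whole; origin as carousel_base.
- peg_root (a point): The white draining stand (fixed; board 140 mm wide, 160 mm high, leaning back 20 degrees; drip tray 58 mm out, 14 mm high): point on the axis of its steel peg at the collar. Peg 12 mm thick, 38 mm long from here, running towards this point's -x and 20 degrees upwards, 38 mm deep in the carousel's bore: draw the carousel off along it. Site axes: z up, -x level, out of the board.
- seat (a point): Centre of the black turntable's top face on the sampler (fixed, white, 196 by 176 mm, 30 mm high), 55 mm above the bench, 72 mm wide; z up, -x towards the sampler's display. The sampler's probe arm, 110 mm high, stands 70 to 100 mm from the axis on the +x side. The turntable is braked and gives way only above 0.35 N m.
- spindle_tip (a point): Tip of the steel spindle on the turntable: 14 mm thick, 40 mm high above the seat, the last 8 mm a cone, 6 mm at the tip. A brass drive pin, 6 mm thick, 9 mm high, stands 27 mm from the axis, direction not reported: within 35 degrees either side of the seat's -x. Off the pin the carousel rests a little askew, 5 to 9 mm high; with hole and pin within 4 degrees it drops home if held loosely.
- oil_bottle: Small white dropper bottle with yellow cap, 28 mm wide, 70 mm high, loose; origin at its foot. Bystander.
- purple_vial: Small white vial with purple cap, 26 mm wide, 46 mm high, loose; origin at its foot. Bystander.
- green_bottle: Small brown bottle with green cap, 34 mm wide, 62 mm high, loose; origin at its foot. Bystander.

How it is judged:
By the outcome, as a careful person would: the job done as asked, in the order asked, and still so for the second after the job is handed in, with the robot touching nothing.
It also fails if it takes over 72 s, if anything falls off the work surface, if the arm or the gripper's body presses on something with over 40 N, if the wrist force passes 120 N, or if a joint passes its speed limit or range.

## Working session

There is one attempt and no reset: what is moved stays moved. The work goes in short steps, Python scripts to look and compute and a tool call to move; the robot and the scene stay as the last step left them, time stands still between calls to the robot, and variables do not carry over. Pictures are saved under pics/ and viewed, at most 10 in all, crops included, and the job is handed in when it is done.

Besides the shell and the picture viewer there is one more tool, called after ">>>" as a command line: name --argument value ..., lists and objects as JSON in quotes. servo_tool: Moves the arm, as the interface text tells. Its arguments: {"type":"object","properties":{"commands":{"type":"array"},"claw":{"type":"number"}},"required":["commands"]}

```bash
ls; mkdir -p pics; cat > h.py <<'E'
import numpy as np, cv2
from bench import arm
def cam(n):
    s=arm.get_state(); c=arm.camera(n)
    if 'pose' in c: P=np.array(c['pose'])
    else:
        T=np.eye(4);T[:3,:3]=s['orientation'];T[:3,3]=s['tool_pos'];P=T@np.array(c['tool_from_camera'])
    return c['frame'],np.array(c['K']),c['k1'],P
def ray(px,K,k1,P):
    d=np.linalg.inv(K)@[px[0],px[1],1]; u=d[:2].copy()
    for _ in range(20): u=d[:2]/(1+k1*(u@u))
    v=P[:3,:3]@[u[0],u[1],1]; return P[:3,3],v/np.linalg.norm(v)
def atz(px,z,C):
    o,v=ray(px,*C[1:]); return o+v*(z-o[2])/v[2]
def proj(X,C):
    f,K,k1,P=C; q=P[:3,:3].T@(np.array(X)-P[:3,3]); u=q[:2]/q[2]; u=u*(1+k1*(u@u)); return (K@[u[0],u[1],1])[:2]
def tri(obs):
    A=0;b=0
    for px,C in obs:
        o,v=ray(px,*C[1:]); M=np.eye(3)-np.outer(v,v); A=A+M; b=b+M@o
    X=np.linalg.solve(A,b); return X,[np.round(proj(X,C)-px,1) for px,C in obs]
def save(n,f): cv2.imwrite('pics/'+n+'.png',cv2.cvtColor(f,cv2.COLOR_RGB2BGR))
E
python3 - <<'E'
from h import *
np.set_printoptions(precision=4,suppress=True)
s=arm.get_state(); print(s, arm.grip_point_offset)
names="carousel_grip carousel_base drive_hole peg_root seat spindle_tip oil_bottle purple_vial green_bottle".split()
R={}
for n in ['scene','top','wrist']:
    C=cam(n); save(n+'0',C[0]); print(n,C[3])
    for t in names:
        r=arm.place_of(n,t)
        print(n,t,[(np.round(x['point'],1),round(x['p'],2)) for x in r[:2]])
        if r: R.setdefault(t,[]).append((np.array(r[0]['point']),C))
for t in R:
    if len(R[t])>1: print(t,*tri(R[t][:2]))
im=[cv2.imread(f'pics/{n}0.png') for n in ['scene','top']]
E
```

```text
pics
{'clock': 0.0, 'joint_pos': array([ 1.4465,  0.5083, -0.2375,  1.5012,  0.1257,  1.1489, -0.1548]), 'joint_vel': array([ 0.0001,  0.0001, -0.0002,  0.0005,  0.0003, -0.0002, -0.0009]), 'joint_torque': array([  0.0002, -62.0597,  -2.1862, -24.9655,   0.0129,   0.012 ,
        -0.    ]), 'tool_pos': array([ 0.1422, -0.6081,  0.2304]), 'orientation': array([[ 0.9737,  0.2279, -0.0005],
       [ 0.2279, -0.9737,  0.0018],
       [-0.0001, -0.0018, -1.    ]]), 'contact_force': array([ 0.0372,  0.1985, -0.4064]), 'wrist_torque': array([-0.0337, -0.0173, -0.0366]), 'grip_force': 0.0, 'width': 0.08551211494597367} 0.0187
scene [[-0.9049 -0.1827  0.3844  0.084 ]
 [-0.4256  0.3966 -0.8134  0.9743]
 [-0.0039 -0.8996 -0.4366  0.6423]
 [ 0.      0.      0.      1.    ]]
scene carousel_grip [(array([257.3, 228.9]), 0.79)]
scene carousel_base [(array([243.9, 235.8]), 0.63), (array([330.9, 185.2]), 0.39)]
scene drive_hole [(array([248.7, 246.9]), 0.7)]
scene peg_root [(array([245.9, 235. ]), 0.6)]
scene seat [(array([328.5, 198.5]), 0.88)]
scene spindle_tip []
scene oil_bottle []
scene purple_v
[... 772 characters left out ...]
9  0.2972 -0.9548  0.3727]
 [ 0.      0.      0.      1.    ]]
wrist carousel_grip []
wrist carousel_base []
wrist drive_hole []
wrist peg_root []
wrist seat []
wrist spindle_tip []
wrist oil_bottle []
wrist purple_vial []
wrist green_bottle []
carousel_grip [0.5525 0.1176 0.1123] [array([2.6, 0.4]), array([-0.9, -1.8])]
carousel_base [0.5921 0.1182 0.0859] [array([1.1, 0.2]), array([-0.4, -0.8])]
drive_hole [0.5833 0.1297 0.066 ] [array([-2.5, -0.4]), array([0.8, 1.7])]
peg_root [0.587  0.1275 0.095 ] [array([-1.1, -0.2]), array([0.4, 0.8])]
seat [ 0.5103 -0.2255  0.0525] [array([1. , 0.1]), array([-0.3, -0.9])]
green_bottle [ 0.4391  0.3433 -0.0012] [array([1.3, 0.2]), array([-0.3, -0.7])]
```

View pics/scene0.png

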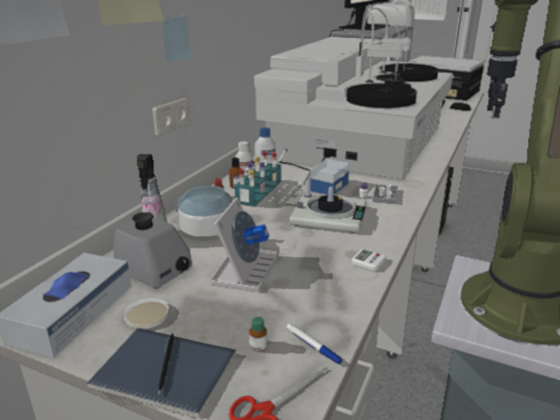

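View pics/top0.png

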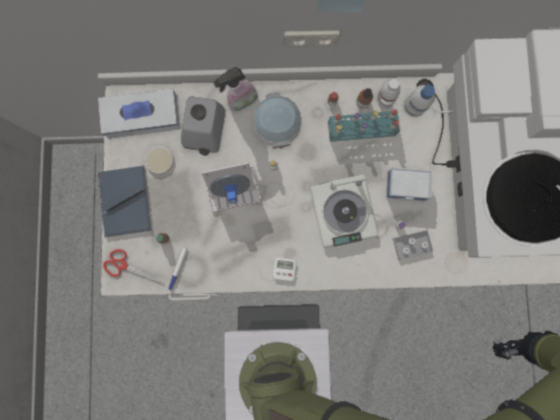

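The carousel hangs on the stand at top px (232,190), with its grip pointing towards the robot. The sampler is at (347,212) with its display towards the robot. The bench between them, near (285,215), is free. I'll approach at height, keeping clear of the machine on the right.

>>> servo_tool --commands '[{"offset": [0.28,0.9,0.3],"spin": 0},{"offset": [0.28,0.9,0.3],"spin": 0},{"offset": [0.28,0.9,0.3],"spin": 0},{"offset": [0.28,0.9,0.3],"spin": 0},{"offset": [0.28,0.9,0.3],"spin": 0},{"offset": [0.28,0.9,0.3],"spin": 0},{"offset": [0.28,0.9,0.3],"spin": 0},{"offset": [0.9,0.85,0],"spin": 0},{"offset": [0.9,0.85,0],"spin": 0},{"offset": [0.9,0.85,0],"spin": 0}]' --claw 1

```text
clock: 2.33
tool_pos: [0.2828, -0.3419, 0.2949]
orientation: [[0.974, 0.227, 0.001], [0.227, -0.974, -0.001], [0.0, 0.002, -1.0]]
contact_force: [1.2, 0.1, -0.0]
width: 0.0857
grip_force: 0.0
```

>>> servo_tool --commands '[{"offset": [0.9,0.85,0],"spin": 0},{"offset": [0.9,0.85,0],"spin": 0},{"offset": [0.9,0.85,0],"spin": 0},{"offset": [0,0,0],"spin": 0},{"offset": [0,0,0],"spin": 0}]'

```text
clock: 2.75
tool_pos: [0.3646, -0.2648, 0.2945]
orientation: [[0.973, 0.233, 0.001], [0.233, -0.973, 0.0], [0.001, 0.0, -1.0]]
contact_force: [-0.7, -0.6, -0.0]
width: 0.0856
grip_force: 0.0
```

>>> servo_tool --commands '[{"offset": [0.9,0.4,0],"spin": 0},{"offset": [0.9,0.4,0],"spin": 0},{"offset": [0.9,0.4,0],"spin": 0},{"offset": [0.9,0.4,0],"spin": 0},{"offset": [0,0,0],"spin": 0},{"offset": [0,0,0],"spin": 0}]'

```text
clock: 3.25
tool_pos: [0.4714, -0.2188, 0.2938]
orientation: [[0.973, 0.229, -0.001], [0.229, -0.973, 0.001], [-0.001, -0.001, -1.0]]
contact_force: [-0.4, -0.5, 0.2]
width: 0.0854
grip_force: 0.0
```

```bash
cat > look.py <<'E'
import sys
from h import *
np.set_printoptions(precision=4,suppress=True)
name=sys.argv[1]; C=cam('wrist'); save(name,C[0]); print(arm.get_state()['tool_pos'])
import pickle; pickle.dump(C,open(name+'.pkl','wb'))
for t in sys.argv[2:]:
    t,z=t.split(':')
    for x in arm.place_of('wrist',t)[:2]: print(t,np.round(x['point'],1),round(x['p'],2),atz(x['point'],float(z),C))
E
python3 look.py w1 seat:0.055 spindle_tip:0.095 oil_bottle:0 purple_vial:0 carousel_grip:0.1
```

```text
[ 0.4703 -0.2196  0.2938]
seat [278.3 147.3] 0.7 [ 0.5063 -0.2188  0.055 ]
spindle_tip [281.  155.2] 0.77 [ 0.5029 -0.2218  0.095 ]
purple_vial [275.7 147.5] 0.72 [ 0.4996 -0.2178  0.    ]
```

View pics/w1.png

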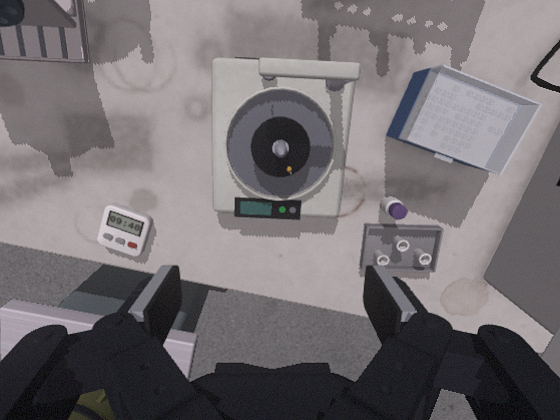

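The sampler is seen from above. Spindle is at about (280,148), the brass pin at (290,169), the display at (268,208) and the probe arm at the top (310,72).

```bash
cat > seat.py <<'E'
from h import *
import pickle,sys
np.set_printoptions(precision=4,suppress=True)
C=pickle.load(open(sys.argv[1]+'.pkl','rb')); f=C[0].astype(int)
g0=proj([0.505,-0.22,0.06],C)
yy,xx=np.mgrid[:420,:560]; near=np.hypot(xx-g0[0],yy-g0[1])<60
m=near&(f[...,0]-f[...,2]>50)&(f[...,0]>90)
print('pin px',xx[m].mean(),yy[m].mean(),m.sum())
pin=atz((xx[m].mean(),yy[m].mean()),0.0615,C)
d=(near&(f.sum(2)<130)).astype(np.uint8)
n,l,st,ce=cv2.connectedComponentsWithStats(d); k=1+st[1:,4].argmax()
c=cv2.convexHull(np.argwhere(l==k)[:,::-1].astype(np.int32)); e=cv2.fitEllipse(c); print(e,st[k])
pts=np.array([atz(q[0],0.055,C)[:2] for q in c]); (a,b),r=cv2.minEnclosingCircle(pts.astype(np.float32))
s=atz(e[0],0.055,C); print('seat',s,a,b,r,'pin',pin)
v=pin[:2]-s[:2]; print('pin r',np.hypot(*v),'dir',np.degrees(np.arctan2(v[1],v[0])))
E
python3 seat.py w1; python3 - <<'E'
import sys;sys.path.insert(0,'.')
from h import *;import pickle
C=pickle.load(open('w1.pkl','rb'))
p=[atz(q,0.03,C) for q in [(213,59),(214,213),(342,216)]];print(p, np.degrees(np.arctan2(*(p[0]-p[1])[1::-1])))
E
```

```text
pin px 288.7142857142857 168.38095238095238 21
((280.0731506347656, 146.66351318359375), (57.97393035888672, 59.28092956542969), 9.515929222106934) [ 251  117   59   60 2297]
seat [ 0.5075 -0.2207  0.055 ] 0.5065634846687317 -0.22095602750778198 0.03534039482474327 pin [ 0.4856 -0.2365  0.0615]
pin r 0.027057855045430165 dir -144.18427700874878
[array([ 0.58574597, -0.12110915,  0.03      ]), array([ 0.3982003 , -0.15558128,  0.03      ]), array([ 0.43385204, -0.32601563,  0.03      ])] 10.415089860900697
```

>>> servo_tool --commands '[{"offset": [0,1,0],"spin": 0},{"offset": [0,1,0],"spin": 0},{"offset": [0,1,0],"spin": 0},{"offset": [0,1,0],"spin": 0},{"offset": [0,1,0],"spin": 0},{"offset": [0,1,0],"spin": 0},{"offset": [0,1,0],"spin": 0},{"offset": [0,1,0],"spin": 0},{"offset": [0,1,0],"spin": 0},{"offset": [0,1,0],"spin": 0}]'

```text
clock: 4.38
tool_pos: [0.4708, 0.082, 0.2946]
orientation: [[0.974, 0.226, 0.001], [0.226, -0.974, -0.001], [0.001, 0.001, -1.0]]
contact_force: [0.4, 0.2, -0.2]
width: 0.0851
grip_force: 0.0
```

>>> servo_tool --commands '[{"offset": [0,0,0],"spin": 0},{"offset": [0,0,0],"spin": 0},{"offset": [0,0,0],"spin": 0}]'

```text
clock: 4.63
tool_pos: [0.4711, 0.0804, 0.2943]
orientation: [[0.974, 0.227, 0.0], [0.227, -0.974, -0.001], [-0.0, 0.001, -1.0]]
contact_force: [0.4, -0.5, -0.3]
width: 0.0851
grip_force: 0.0
```

```bash
python3 look.py w2 carousel_grip:0.105 carousel_base:0.09 peg_root:0.09 drive_hole:0.066 oil_bottle:0
```

```text
[0.4712 0.0799 0.2942]
carousel_grip [251.3  95.5] 0.62 [0.5543 0.1201 0.105 ]
carousel_base [258.2  58.1] 0.59 [0.5908 0.1217 0.09  ]
drive_hole [260.1  71.1] 0.87 [0.582  0.1187 0.066 ]
oil_bottle [372.3  34.8] 0.82 [ 0.6606 -0.0039  0.    ]
```

View pics/w2.png

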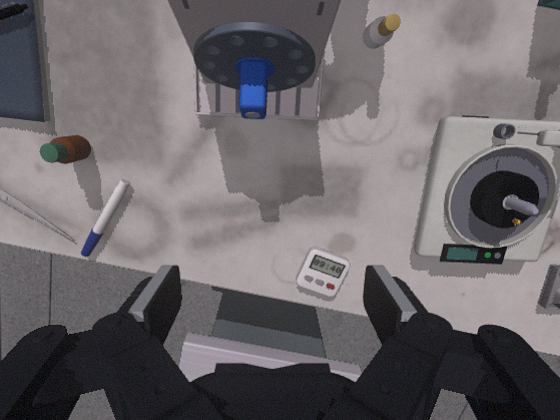

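The blue grip is at (252,90) with its end at (252,115), and the tray's front edge runs from (197,114) to (321,121). The yellow-capped bottle is at (383,28) and the timer at (323,272).

```bash
python3 - <<'E'
from h import *;import pickle
from scipy.optimize import least_squares
np.set_printoptions(precision=4,suppress=True)
C=pickle.load(open('w2.pkl','rb'))
Cs={'wrist':C,'scene':cam('scene'),'top':cam('top')}
p=[atz(q,0.014,C) for q in [(197,114),(321,121)]]
e=p[0]-p[1]; yaw=np.arctan2(-e[0],e[1]); print('tray',p,np.linalg.norm(e),'yaw',np.degrees(yaw))
obs={}
for n,c in Cs.items():
    for t in ['carousel_grip','carousel_base','drive_hole']:
        r=arm.place_of(n,t)
        if r: obs[n,t]=np.array(r[0]['point'])
    for x in arm.outline_of(n,'carousel_grip')[:1]: print(n,'rect grip(carousel)',x['rect'])
    f=c[0].astype(int); m=(f[...,2]-f[...,0]>50)&(f[...,2]>80)
    g=proj([.553,.118,.11],c); yy,xx=np.mgrid[:420,:560]; m&=np.hypot(xx-g[0],yy-g[1])<35
    print(n,'blue',xx[m].min(),xx[m].max(),yy[m].min(),yy[m].max(),xx[m].mean(),yy[m].mean(),m.sum())
def model(q):
    s,c=np.sin(q[3]),np.cos(q[3]); t=np.radians(20)
    ax=np.array([-c*np.cos(t),-s*np.cos(t),np.sin(t)]); up=np.array([c*np.sin(t),s*np.sin(t),np.cos(t)])
    g=q[:3]; b=g-.036*ax; return {'carousel_grip':g,'carousel_base':b,'drive_hole':b-.027*up}
def res(q):
    M=model(q); return np.concatenate([(proj(M[t],Cs[n])-o)*(1 if n=='wrist' else 1.) for (n,t),o in obs.items()]+[[(q[3]-yaw)/.01]])
r=least_squares(res,[.553,.118,.11,yaw],loss='soft_l1'); print(r.x,np.degrees(r.x[3]),model(r.x))
for k,o in obs.items(): print(k,o,np.round(proj(model(r.x)[k[1]],Cs[k[0]])-o,1))
E
```

```text
tray [array([0.5193, 0.1897, 0.014 ]), array([0.5471, 0.0321, 0.014 ])] 0.1600350794585066 yaw 10.029385078543404
wrist rect grip(carousel) [194.0, 21.4, 317.3, 120.9]
wrist blue 239 269 63 115 252.30737704918033 86.19098360655738 1220
scene rect grip(carousel) [232.9, 207.0, 272.3, 260.4]
scene blue 243 267 225 244 254.77777777777777 234.02402402402402 333
top rect grip(carousel) [242.7, 178.2, 249.3, 185.9]Traceback (most recent call last):
  File "<stdin>", line 16, in <module>
    return umr_minimum(a, axis, None, out, keepdims, initial, where)
ValueError: zero-size array to reduction operation minimum which has no identity
```

```bash
python3 - <<'E'
from h import *;import pickle
from scipy.optimize import least_squares
np.set_printoptions(precision=4,suppress=True)
C=pickle.load(open('w2.pkl','rb'))
Cs={'wrist':C,'scene':cam('scene'),'top':cam('top')}
yaw=np.radians(10.03)
A=np.array
obs={('wrist','carousel_grip'):A([251.3,95.5]),('wrist','carousel_base'):A([258.2,58.1]),('wrist','drive_hole'):A([260.1,71.1]),
('scene','carousel_grip'):A([257.3,228.9]),('scene','carousel_base'):A([243.9,235.8]),('scene','drive_hole'):A([248.7,246.9]),
('top','carousel_grip'):A([232.3,197.5]),('top','carousel_base'):A([232.4,184.6]),('top','drive_hole'):A([228.1,186.1])}
def model(q):
    s,c=np.sin(q[3]),np.cos(q[3]); t=np.radians(20)
    ax=np.array([-c*np.cos(t),-s*np.cos(t),np.sin(t)]); up=np.array([c*np.sin(t),s*np.sin(t),np.cos(t)])
    g=q[:3]; b=g-.036*ax; return {'carousel_grip':g,'carousel_base':b,'drive_hole':b-.027*up,'end':g+.02*ax}
def res(q):
    M=model(q); return np.concatenate([(proj(M[t],Cs[n])-o) for (n,t),o in obs.items()]+[[(q[3]-yaw)/.01]])
r=least_squares(res,[.553,.118,.11,yaw],loss='soft_l1'); print(r.x,np.degrees(r.x[3]),model(r.x))
for k,o in obs.items(): print(k,o,np.round(proj(model(r.x)[k[1]],Cs[k[0]])-o,1))
print('end', proj(model(r.x)['end'],C),proj(model(r.x)['end'],Cs['scene']))
E
```

```text
[0.5573 0.1164 0.1017 0.1724] 9.87619283909114 {'carousel_grip': array([0.5573, 0.1164, 0.1017]), 'carousel_base': array([0.5906, 0.1222, 0.0894]), 'drive_hole': array([0.5815, 0.1206, 0.064 ]), 'end': array([0.5388, 0.1131, 0.1085])}
('wrist', 'carousel_grip') [251.3  95.5] [ 4.5 -2. ]
('wrist', 'carousel_base') [258.2  58.1] [-0.4  0.2]
('wrist', 'drive_hole') [260.1  71.1] [-1.7  0.3]
('scene', 'carousel_grip') [257.3 228.9] [1.1 3.8]
('scene', 'carousel_base') [243.9 235.8] [ 0.8 -0.2]
('scene', 'drive_hole') [248.7 246.9] [ 0.2 -1.3]
('top', 'carousel_grip') [232.3 197.5] [-0.1 -2.9]
('top', 'carousel_base') [232.4 184.6] [-1.9 -0.5]
('top', 'drive_hole') [228.1 186.1] [3.9 2.3]
end [254.6751 113.1664] [266.2276 231.1191]
```

>>> servo_tool --commands '[{"offset": [0.7,0.3,-0.85],"spin": -0.6},{"offset": [0.7,0.3,-0.85],"spin": 0},{"offset": [0.7,0.3,-0.85],"spin": 0},{"offset": [0.72,0.33,-0.85],"spin": 0},{"offset": [0,0,0],"spin": 0},{"offset": [0,0,0],"spin": 0}]'

```text
clock: 6.23
tool_pos: [0.5553, 0.1187, 0.1903]
orientation: [[0.984, 0.177, -0.004], [0.177, -0.984, 0.0], [-0.004, -0.001, -1.0]]
contact_force: [-0.9, -0.0, 0.7]
width: 0.0856
grip_force: 0.0
```

```bash
python3 look.py w3 carousel_grip:0.104; python3 - <<'E'
from h import *;import pickle
C=pickle.load(open('w3.pkl','rb'));f=C[0].astype(int)
m=(f[...,2]-f[...,0]>50)&(f[...,2]>80);yy,xx=np.mgrid[:420,:560]
print(xx[m].min(),xx[m].max(),yy[m].min(),yy[m].max(),m.sum())
for y in range(yy[m].min(),yy[m].max(),8):
    r=xx[y][m[y]]
    if len(r): print(y,r.min(),r.max(),atz(((r.min()+r.max())/2,y),.115,C))
s=arm.get_state();print(s['tool_pos'],s['orientation'])
for X in [[.538,.1135,.110],[.556,.117,.104]]: print(proj(X,C))
E
```

```text
[0.5552 0.1185 0.1919]
246 296 173 239 2303
173 258 281 [0.58833987 0.12594849 0.115     ]
181 254 287 [0.58285738 0.12425934 0.115     ]
189 254 287 [0.57716226 0.12324126 0.115     ]
197 255 287 [0.57143976 0.12185527 0.115     ]
205 255 288 [0.56562539 0.12044702 0.115     ]
213 254 288 [0.55958815 0.11973074 0.115     ]
221 254 288 [0.55351757 0.11864252 0.115     ]
229 254 288 [0.54734744 0.11753645 0.115     ]
237 256 287 [0.54114142 0.11604587 0.115     ]
[0.55539933 0.11839734 0.19288069] [[ 9.84254425e-01  1.76757536e-01 -2.67129444e-06]
 [ 1.76757535e-01 -9.84254418e-01  1.18214274e-04]
 [ 1.82660303e-05 -1.16825093e-04 -9.99999993e-01]]
[274.0670642  238.77300611]
[273.73720233 213.48136082]
```

View pics/w3.png

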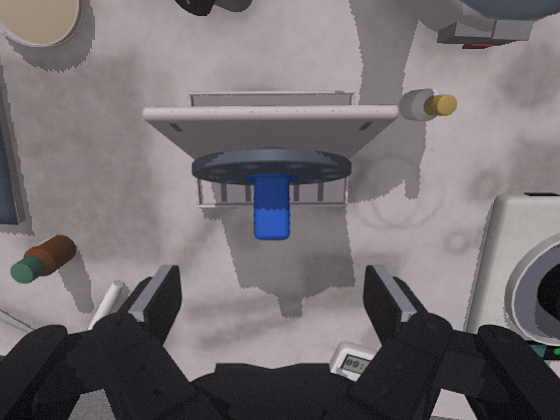

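The grip end is at (271,238) and the plate edge at (272,165), centred between the fingers. The board's top edge at row 110 is well clear of them. I'll go down and close.

>>> servo_tool --commands '[{"offset": [0,0,-0.8],"spin": 0},{"offset": [0,0,-0.8],"spin": 0},{"offset": [0,0,-0.8],"spin": 0},{"offset": [0,0,-0.8],"spin": 0},{"offset": [0,0,-0.35],"spin": 0},{"offset": [0,0,0],"spin": 0},{"offset": [0,0,0],"spin": 0}]'

```text
clock: 6.92
tool_pos: [0.5561, 0.1183, 0.0871]
orientation: [[0.984, 0.176, 0.001], [0.176, -0.984, 0.0], [0.001, 0.0, -1.0]]
contact_force: [0.9, -0.2, -0.6]
width: 0.0856
grip_force: 0.0
```

>>> servo_tool --commands '[{"offset": [0,0,0],"spin": 0},{"offset": [0,0,0],"spin": 0},{"offset": [0,0,0],"spin": 0},{"offset": [0,0,0],"spin": 0},{"offset": [0,0,0],"spin": 0},{"offset": [0,0,0],"spin": 0},{"offset": [0,0,0],"spin": 0},{"offset": [0,0,0],"spin": 0}]' --claw 0

```text
clock: 7.58
tool_pos: [0.5559, 0.1188, 0.0865]
orientation: [[0.984, 0.177, 0.001], [0.177, -0.984, 0.0], [0.001, -0.0, -1.0]]
contact_force: [-1.4, 0.2, 6.5]
width: 0.0255
grip_force: 58.9
```

>>> servo_tool --commands '[{"offset": [-0.16,-0.03,0.06],"spin": 0},{"offset": [-0.31,-0.057,0.114],"spin": 0},{"offset": [-0.31,-0.057,0.114],"spin": 0}]'

```text
clock: 7.83
tool_pos: [0.5327, 0.1145, 0.0949]
orientation: [[0.984, 0.177, 0.002], [0.177, -0.984, 0.001], [0.002, -0.001, -1.0]]
contact_force: [4.5, 2.0, 2.0]
width: 0.0254
grip_force: 58.6
```

>>> servo_tool --commands '[{"offset": [-0.31,-0.057,0.114],"spin": 0},{"offset": [-0.31,-0.057,0.114],"spin": 0},{"offset": [-0.31,-0.057,0.114],"spin": 0},{"offset": [-0.5,-0.1,0.18],"spin": 0},{"offset": [0,0,0],"spin": 0}]'

```text
clock: 8.25
tool_pos: [0.4853, 0.1046, 0.1104]
orientation: [[0.984, 0.177, -0.004], [0.177, -0.984, -0.002], [-0.004, 0.002, -1.0]]
contact_force: [-1.8, 0.1, -2.3]
width: 0.025
grip_force: 58.7
```

>>> servo_tool --commands '[{"offset": [-0.5,-0.3,0],"spin": 0},{"offset": [-0.5,-0.9,0],"spin": 0},{"offset": [-0.5,-0.9,0],"spin": 0},{"offset": [-0.07,-0.9,-0.2],"spin": 0},{"offset": [0,-0.9,-0.4],"spin": 0},{"offset": [0,-0.9,-0.4],"spin": 0},{"offset": [0,-0.63,-0.4],"spin": 0},{"offset": [0,0,0],"spin": 0},{"offset": [0,0,0],"spin": 0}]'

```text
clock: 9.0
tool_pos: [0.4411, -0.0582, 0.0674]
orientation: [[0.985, 0.174, -0.002], [0.174, -0.985, -0.0], [-0.002, -0.0, -1.0]]
contact_force: [0.9, 0.2, -2.5]
width: 0.0249
grip_force: 59.1
```

```bash
python3 - <<'E'
from h import *
np.set_printoptions(precision=4,suppress=True)
C=cam('scene');s=arm.get_state();g=s['tool_pos']+[0,0,.0187];print(s['tool_pos'],s['contact_force'],s['wrist_torque'])
for t in ['carousel_grip','carousel_base','drive_hole']:
    print(t,[(x['point'],x['p']) for x in arm.place_of('scene',t)[:1]])
for tl in (0,20,40,60):
    t=np.radians(tl);a=np.array([-np.cos(t)*.984,-np.cos(t)*.177,np.sin(t)]);u=np.array([.984*np.sin(t),.177*np.sin(t),np.cos(t)])
    print(tl,proj(g,C),proj(g-.036*a,C),proj(g-.036*a-.027*u,C))
p=proj(g,C).astype(int);x0,y0=max(p[0]-100,0),max(p[1]-75,0)
save('s4',cv2.resize(C[0][y0:y0+150,x0:x0+200],None,fx=4,fy=4,interpolation=2));print(x0,y0)
E
```

```text
[ 0.4418 -0.0569  0.0679] [ 0.9017  0.5823 -1.9057] [ 0.0185 -0.0183 -0.0098]
carousel_grip [([332.9, 212.2], 0.59)]
carousel_base [([320.2, 223.8], 0.95)]
drive_hole [([325.3, 232.4], 0.98)]
0 [332.0369 216.8887] [317.8903 215.2486] [317.6215 224.7257]
20 [332.0369 216.8887] [318.6105 219.6923] [321.917  228.9664]
40 [332.0369 216.8887] [320.9237 223.7738] [327.4089 231.7725]
60 [332.0369 216.8887] [324.5499 227.0226] [333.4704 232.8195]
232 141
```

View pics/s4.png

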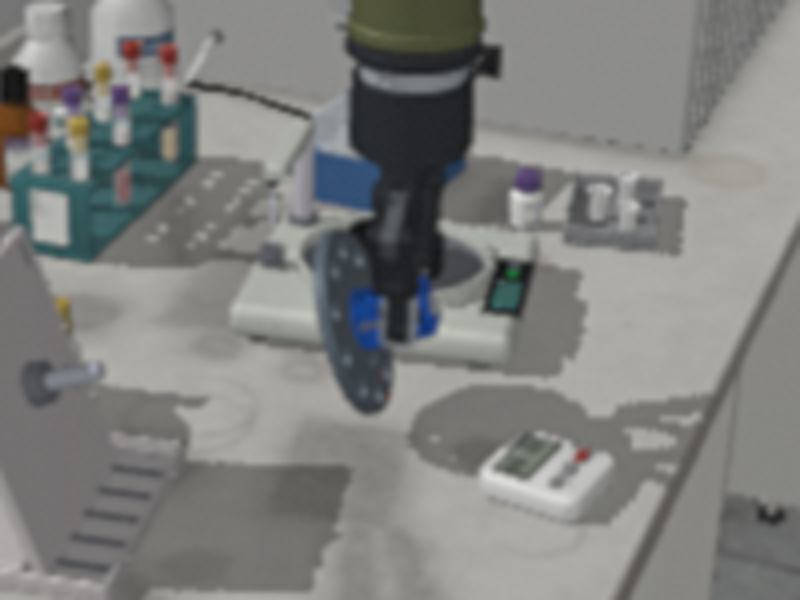

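The stand's peg is empty. The carousel hangs in the gripper at about 20–30°, with its red mark at the bottom (385,397 in the crop), just above clear bench. I'll lower it until the rim touches.

>>> servo_tool --commands '[{"offset": [0,0,-0.2],"spin": 0},{"offset": [0,0,-0.2],"spin": 0},{"offset": [0,0,-0.05],"spin": 0},{"offset": [0,0,0],"spin": 0}]'

```text
clock: 9.53
tool_pos: [0.4419, -0.0566, 0.0539]
orientation: [[0.984, 0.177, -0.001], [0.177, -0.984, 0.0], [-0.001, -0.0, -1.0]]
contact_force: [0.1, 0.6, -1.9]
width: 0.0256
grip_force: 59.2
```

>>> servo_tool --commands '[{"offset": [0,0,-0.05],"spin": 0},{"offset": [0,0,-0.05],"spin": 0},{"offset": [0,0,0],"spin": 0}]'

```text
clock: 9.78
tool_pos: [0.4425, -0.0569, 0.0516]
orientation: [[0.984, 0.177, 0.0], [0.177, -0.984, 0.0], [0.0, 0.0, -1.0]]
contact_force: [-0.3, 0.7, 0.6]
width: 0.0255
grip_force: 59.8
```

>>> servo_tool --commands '[{"offset": [0,0,-0.08],"spin": 0},{"offset": [0.2,0.035,0],"spin": 0},{"offset": [0.2,0.035,-0.01],"spin": 0},{"offset": [0.2,0.035,-0.02],"spin": 0},{"offset": [0,0,0],"spin": 0}]'

```text
clock: 10.2
tool_pos: [0.4604, -0.0539, 0.0496]
orientation: [[0.984, 0.177, 0.0], [0.177, -0.984, -0.001], [-0.0, 0.001, -1.0]]
contact_force: [-5.5, 0.8, 22.7]
width: 0.0253
grip_force: 64.3
```

>>> servo_tool --commands '[{"offset": [0.2,0.035,-0.04],"spin": 0},{"offset": [0.2,0.035,-0.06],"spin": 0},{"offset": [0,0,0],"spin": 0}]'

```text
clock: 10.45
tool_pos: [0.4732, -0.0515, 0.0464]
orientation: [[0.984, 0.177, 0.001], [0.177, -0.984, -0.001], [0.001, 0.001, -1.0]]
contact_force: [-2.2, 1.2, 16.7]
width: 0.0257
grip_force: 64.8
```

```bash
cat > tilt.py <<'E'
from h import *
np.set_printoptions(precision=4,suppress=True)
C=cam('scene');s=arm.get_state();g=s['tool_pos']+[0,0,.0187];print(s['tool_pos'],s['contact_force'],s['wrist_torque'])
for t in ['carousel_grip','carousel_base','drive_hole']:
    print(t,[(x['point'],x['p']) for x in arm.place_of('scene',t)[:1]])
for tl in (20,30,40,50,60,70,80,90):
    t=np.radians(tl);a=np.array([-np.cos(t)*.984,-np.cos(t)*.177,np.sin(t)]);u=np.array([.984*np.sin(t),.177*np.sin(t),np.cos(t)])
    print(tl,proj(g,C),proj(g-.036*a,C),proj(g-.036*a-.027*u,C))
save('tilt',C[0])
E
python3 tilt.py
```

```text
[ 0.4731 -0.0515  0.0465] [-1.9029  0.5244 15.8644] [ 0.1334  0.9555 -0.0229]
carousel_grip [([319.3, 221.0], 0.56)]
carousel_base [([311.0, 227.3], 0.67)]
drive_hole [([317.0, 239.4], 0.94)]
20 [319.3251 222.9472] [306.2242 225.6478] [309.572  234.7541]
30 [319.3251 222.9472] [307.2001 227.7272] [312.1682 236.3391]
40 [319.3251 222.9472] [308.5371 229.6581] [314.9799 237.5251]
50 [319.3251 222.9472] [310.1949 231.3846] [317.9265 238.2774]
60 [319.3251 222.9472] [312.1247 232.8568] [320.923  238.5727]
70 [319.3251 222.9472] [314.2701 234.032 ] [323.8827 238.4002]
80 [319.3251 222.9472] [316.5689 234.876 ] [326.7186 237.7622]
90 [319.3251 222.9472] [318.9541 235.3634] [329.3462 236.674 ]
```

>>> servo_tool --commands '[{"offset": [0.15,0.027,-0.06],"spin": 0},{"offset": [0.15,0.027,-0.075],"spin": 0},{"offset": [0.165,0.03,-0.105],"spin": 0},{"offset": [0.165,0.03,-0.125],"spin": 0},{"offset": [0,0,0],"spin": 0}]'

```text
clock: 11.07
tool_pos: [0.4939, -0.0478, 0.0356]
orientation: [[0.984, 0.177, 0.005], [0.177, -0.984, 0.0], [0.005, 0.001, -1.0]]
contact_force: [1.9, 0.1, 12.1]
width: 0.025
grip_force: 66.1
```

>>> servo_tool --commands '[{"offset": [0.14,0.025,-0.13],"spin": 0},{"offset": [0.14,0.025,-0.15],"spin": 0},{"offset": [0.07,0.013,-0.09],"spin": 0},{"offset": [0,0,0],"spin": 0}]'

```text
clock: 11.4
tool_pos: [0.5053, -0.0458, 0.0246]
orientation: [[0.984, 0.177, 0.006], [0.177, -0.984, 0.001], [0.006, 0.001, -1.0]]
contact_force: [4.3, 0.2, 10.4]
width: 0.0254
grip_force: 66.7
```

```bash
python3 tilt.py
```

```text
[ 0.5052 -0.0458  0.0247] [4.0228 0.3232 8.7701] [ 0.1223 -0.4927 -0.0284]
carousel_grip [([307.5, 226.0], 0.96)]
carousel_base [([304.6, 239.2], 0.93)]
drive_hole [([312.2, 243.7], 0.77)]
20 [306.6257 228.9446] [293.8396 231.5465] [297.2272 240.4897]
30 [306.6257 228.9446] [294.8201 233.5892] [299.7875 242.0532]
40 [306.6257 228.9446] [296.1521 235.4876] [302.5538 243.2261]
50 [306.6257 228.9446] [297.7958 237.1867] [305.4465 243.974 ]
60 [306.6257 228.9446] [299.7024 238.6372] [308.3823 244.2737]
70 [306.6257 228.9446] [301.8164 239.7973] [311.2759 244.1144]
80 [306.6257 228.9446] [304.0762 240.6329] [314.0423 243.4981]
90 [306.6257 228.9446] [306.4162 241.1191] [316.5991 242.4397]
```

>>> servo_tool --commands '[{"offset": [0.09,0.016,-0.1],"spin": 0},{"offset": [0.09,0.016,-0.12],"spin": 0},{"offset": [0.03,0.005,-0.06],"spin": 0},{"offset": [0,0,0],"spin": 0}]'

```text
clock: 11.93
tool_pos: [0.5113, -0.0447, 0.0163]
orientation: [[0.984, 0.177, 0.006], [0.177, -0.984, 0.001], [0.006, 0.001, -1.0]]
contact_force: [3.7, 0.0, 11.4]
width: 0.0258
grip_force: 67.4
```

```bash
python3 tilt.py | head -4
```

```text
[ 0.5113 -0.0447  0.0164] [ 3.4326  1.1181 10.5056] [ 0.1358 -0.2214  0.0075]
carousel_grip [([304.2, 225.0], 0.77)]
carousel_base [([302.2, 240.7], 0.65)]
drive_hole [([313.5, 246.7], 0.97)]
```

>>> servo_tool --commands '[{"offset": [0,0,0],"spin": 0},{"offset": [0,0,0],"spin": 0},{"offset": [0,0,0],"spin": 0},{"offset": [0,0,0],"spin": 0},{"offset": [0,0,0],"spin": 0},{"offset": [0,0,0],"spin": 0}]' --claw 0.8

```text
clock: 12.63
tool_pos: [0.5078, -0.0454, 0.0146]
orientation: [[0.984, 0.176, -0.0], [0.176, -0.984, 0.0], [-0.0, -0.0, -1.0]]
contact_force: [-0.9, 0.4, 0.7]
width: 0.0683
grip_force: 0.0
```

>>> servo_tool --commands '[{"offset": [0,0,0.8],"spin": 0},{"offset": [0,0,0.9],"spin": 0},{"offset": [0,0,0.9],"spin": 0},{"offset": [-0.3,0,0.9],"spin": 0},{"offset": [-0.3,0,0.9],"spin": 0},{"offset": [0,0,0],"spin": 0},{"offset": [0,0,0],"spin": 0},{"offset": [0,0,0],"spin": 0}]'

```text
clock: 13.3
tool_pos: [0.4899, -0.0457, 0.1464]
orientation: [[0.984, 0.176, -0.0], [0.176, -0.984, -0.0], [-0.0, 0.0, -1.0]]
contact_force: [-0.4, 0.4, -0.2]
width: 0.0681
grip_force: 0.0
```

```bash
python3 look.py w5 carousel_grip:0.036 carousel_base:0 drive_hole:0.008; python3 - <<'E'
from h import *;import pickle
C=pickle.load(open('w5.pkl','rb'));f=C[0].astype(int)
m=((f[...,2]-f[...,0]>50)&(f[...,2]>80)).astype(np.uint8)
c=max(cv2.findContours(m,0,1)[0],key=cv2.contourArea);print(cv2.minAreaRect(c),cv2.boundingRect(c))
E
```

```text
[ 0.4897 -0.0456  0.1459]
carousel_grip [273.4 178. ] 0.56 [ 0.5131 -0.0433  0.036 ]
drive_hole [275.8 200. ] 0.94 [ 0.4874 -0.0503  0.008 ]
((275.0, 176.0), (54.0, 44.0), 90.0) (253, 149, 45, 55)
```

View pics/w5.png

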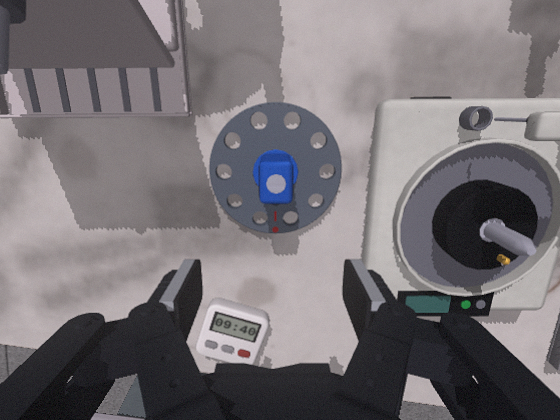

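The carousel lies flat at (275,167), grip up, with the red mark at (275,229) straight along tool −x. The bystanders and the timer are clear.

```bash
python3 - <<'E'
from h import *;import pickle
np.set_printoptions(precision=4,suppress=True)
C=pickle.load(open('w5.pkl','rb'))
print(atz((276,184),.056,C))
p=[atz(q,.008,C)[:2] for q in [(209.5,168),(341.5,168),(275,102),(275,234)]];print(p,(p[0]+p[1])/2,(p[2]+p[3])/2)
m=atz((275.5,229.5),.008,C)[:2]; c=(p[0]+p[1]+p[2]+p[3])/4;v=m-c;print(c,np.hypot(*v),np.degrees(np.arctan2(*v[::-1])))
print(arm.get_state()['joint_pos'])
E
```

```text
[ 0.513  -0.0452  0.056 ]
[array([0.5063, 0.0136]), array([ 0.5271, -0.103 ]), array([ 0.5718, -0.0342]), array([ 0.4541, -0.0556])] [ 0.5167 -0.0447] [ 0.5129 -0.0449]
[ 0.5148 -0.0448] 0.05711696261518927 -169.44106072089141
[ 0.4541  0.4417 -0.5861  1.9606  0.3239  0.8343 -1.7019]
```

```bash
python3 seat.py w5
```

```text
pin px 503.15909090909093 258.9431818181818 88
((485.72479248046875, 223.8209991455078), (88.0979232788086, 101.82071685791016), 79.2954330444336) [ 436  180  102   89 5806]
seat [ 0.5102 -0.2136  0.055 ] 0.5091423988342285 -0.21389295160770416 0.04128429666161537 pin [ 0.486  -0.2333  0.0615]
pin r 0.03114566610323429 dir -140.93379338587954
```

>>> servo_tool --commands '[{"offset": [0.4,0.01,-0.6],"spin": 0},{"offset": [0.38,0.01,-0.9],"spin": 0},{"offset": [0,0,-0.9],"spin": 0},{"offset": [0,0,-0.9],"spin": 0},{"offset": [0,0,-0.7],"spin": 0},{"offset": [0,0,-0.23],"spin": 0},{"offset": [0,0,0],"spin": 0},{"offset": [0,0,0],"spin": 0}]'

```text
clock: 14.17
tool_pos: [0.5136, -0.0444, 0.02]
orientation: [[0.984, 0.177, -0.001], [0.177, -0.984, 0.0], [-0.001, -0.0, -1.0]]
contact_force: [-0.8, 0.4, 0.4]
width: 0.0682
grip_force: 0.0
```

>>> servo_tool --commands '[{"offset": [0,0,0],"spin": 0},{"offset": [0,0,0],"spin": 0},{"offset": [0,0,0],"spin": 0},{"offset": [0,0,0],"spin": 0},{"offset": [0,0,0],"spin": 0},{"offset": [0,0,0],"spin": 0},{"offset": [0,0,0],"spin": 0}]' --claw 0

```text
clock: 14.75
tool_pos: [0.5141, -0.0449, 0.0211]
orientation: [[0.984, 0.176, 0.002], [0.176, -0.984, -0.0], [0.002, 0.001, -1.0]]
contact_force: [-0.7, -0.1, 5.8]
width: 0.0253
grip_force: 59.8
```

>>> servo_tool --commands '[{"offset": [0,0,0.5],"spin": 0},{"offset": [0,0,0.9],"spin": 0},{"offset": [-0.2,-0.2,0.9],"spin": 0},{"offset": [-0.35,-0.8,0.9],"spin": 0.5},{"offset": [-0.4,-0.9,0.7],"spin": 0.8},{"offset": [-0.4,-0.9,0.4],"spin": 0.8},{"offset": [-0.4,-0.9,0],"spin": 0.8},{"offset": [-0.4,-0.9,0],"spin": 0.8},{"offset": [-0.4,-0.9,0],"spin": 0.8},{"offset": [-0.38,-0.9,0],"spin": 0.6}]'

```text
clock: 15.58
tool_pos: [0.4243, -0.2381, 0.1494]
orientation: [[0.81, 0.586, -0.0], [0.586, -0.81, -0.001], [-0.0, 0.001, -1.0]]
contact_force: [-0.3, 0.1, -3.1]
width: 0.0254
grip_force: 59.5
```

>>> servo_tool --commands '[{"offset": [0,-0.9,0],"spin": 0},{"offset": [0,-0.53,0],"spin": 0},{"offset": [0,0,0],"spin": 0},{"offset": [0,0,0],"spin": 0},{"offset": [0,0,0],"spin": 0}]'

```text
clock: 16.0
tool_pos: [0.4254, -0.2787, 0.149]
orientation: [[0.812, 0.584, -0.0], [0.584, -0.812, 0.001], [0.0, -0.0, -1.0]]
contact_force: [0.5, 0.2, -2.4]
width: 0.0253
grip_force: 59.6
```

```bash
python3 look.py w6 seat:0.055 spindle_tip:0.095 carousel_grip:0.17 drive_hole:0.13; python3 seat.py w6; python3 -c "
from h import *
s=arm.get_state();print(s['orientation'],s['joint_pos'],s['contact_force'],s['width'])"
```

```text
[ 0.4256 -0.2784  0.1491]
seat [270.9  74.4] 0.75 [ 0.5058 -0.2202  0.055 ]
seat [273.  71.] 0.48 [ 0.5084 -0.2201  0.055 ]
spindle_tip [273.8  70.4] 0.72 [ 0.5052 -0.2228  0.095 ]
carousel_grip [270.5 286.7] 0.69 [ 0.4268 -0.277   0.17  ]
drive_hole [271.4  76.2] 0.48 [ 0.4992 -0.2255  0.13  ]
pin px 272.327868852459 114.95081967213115 61
((277.36676025390625, 74.44638061523438), (87.28736114501953, 110.2220230102539), 12.843499183654785) [ 238   18   85  110 4158]
seat [ 0.5084 -0.2238  0.055 ] 0.5058008432388306 -0.22131812572479248 0.03511509299278259 pin [ 0.4846 -0.2366  0.0615]
pin r 0.027017859549291357 dir -151.72638812998778
[[ 8.11477822e-01  5.84383217e-01 -7.10837502e-07]
 [ 5.84383217e-01 -8.11477821e-01 -4.05861315e-05]
 [-2.42946829e-05  3.25193440e-05 -9.99999999e-01]] [ 1.02209535  0.48760979 -0.7215639   1.9153619   0.40971682  0.8898907
 -0.85218704] [ 0.92527489 -0.31597047 -2.49280361] 0.024872266208967465
```

View pics/w6.png

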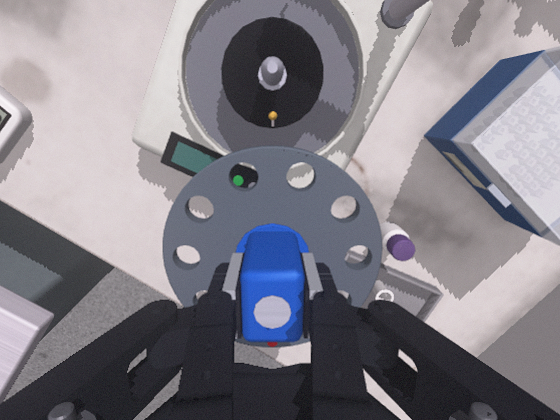

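Pin at (272,115) and spindle at (272,72) lie in the same column as the grip and the red mark at (272,344), so the yaw already matches the pin. The purple vial at (400,243) is clear.

```bash
python3 - <<'E'
from h import *;import pickle
np.set_printoptions(precision=4,suppress=True)
C=pickle.load(open('w6.pkl','rb'))
print('dot',atz((272,312),.1845,C),'red',atz((272,344),.1365,C))
print('seat',atz((272.5,72),.055,C)); 
for b in [(.5065,-.2208),(.508,-.2200),(.505,-.222)]: print(b,proj([*b,.055],C),proj([*b,.095],C),proj([*b,.087],C))
E
```

```text
dot [ 0.4252 -0.279   0.1845] red [ 0.3795 -0.3119  0.1365]
seat [ 0.5077 -0.2202  0.055 ]
(0.5065, -0.2208) [272.1893  74.1122] [272.277   66.2197] [272.2566  68.0563]
(0.508, -0.22) [272.5164  71.4689] [272.6743  62.9888] [272.6375  64.963 ]
(0.505, -0.222) [272.3314  77.1067] [272.449   69.8758] [272.4217  71.5577]
```

>>> servo_tool --commands '[{"offset": [0.7,0.5,0],"spin": 0},{"offset": [0.7,0.5,0],"spin": 0},{"offset": [0.7,0.5,0],"spin": 0},{"offset": [0.61,0.43,0],"spin": 0},{"offset": [0,0,-0.5],"spin": 0},{"offset": [0,0,-0.4],"spin": 0},{"offset": [0,0,0],"spin": 0},{"offset": [0,0,0],"spin": 0}]'

```text
clock: 16.92
tool_pos: [0.5064, -0.2212, 0.1216]
orientation: [[0.812, 0.584, -0.002], [0.584, -0.812, 0.001], [-0.001, -0.001, -1.0]]
contact_force: [0.2, 0.6, -1.7]
width: 0.025
grip_force: 59.5
```

>>> servo_tool --commands '[{"offset": [0,0,-0.1],"spin": 0},{"offset": [0,0,-0.1],"spin": 0},{"offset": [0,0,-0.1],"spin": 0},{"offset": [0,0,0],"spin": 0}]'

```text
clock: 17.25
tool_pos: [0.5066, -0.222, 0.1127]
orientation: [[0.813, 0.583, -0.0], [0.583, -0.813, -0.0], [-0.0, -0.0, -1.0]]
contact_force: [0.1, 0.5, -1.9]
width: 0.0255
grip_force: 59.5
```

>>> servo_tool --commands '[{"offset": [0,0,-0.1],"spin": 0},{"offset": [0,0,-0.1],"spin": 0},{"offset": [0,0,0],"spin": 0}]'

```text
clock: 17.5
tool_pos: [0.5069, -0.221, 0.1065]
orientation: [[0.812, 0.583, 0.0], [0.583, -0.812, 0.001], [0.001, -0.001, -1.0]]
contact_force: [1.6, 2.8, -3.6]
width: 0.0249
grip_force: 59.5
```

>>> servo_tool --commands '[{"offset": [0,0,-0.1],"spin": 0},{"offset": [0,0,-0.1],"spin": 0},{"offset": [0,0,0],"spin": 0}]'

```text
clock: 17.75
tool_pos: [0.5069, -0.2209, 0.1004]
orientation: [[0.812, 0.584, -0.0], [0.584, -0.812, 0.001], [0.001, -0.001, -1.0]]
contact_force: [0.6, 4.3, -4.8]
width: 0.0255
grip_force: 59.5
```

>>> servo_tool --commands '[{"offset": [0,0.03,-0.1],"spin": 0},{"offset": [0,0,-0.15],"spin": 0},{"offset": [0,0,-0.15],"spin": 0},{"offset": [0,0,0],"spin": 0}]'

```text
clock: 18.08
tool_pos: [0.5068, -0.2208, 0.088]
orientation: [[0.812, 0.583, -0.0], [0.583, -0.812, 0.001], [0.0, -0.001, -1.0]]
contact_force: [1.4, 3.1, -4.8]
width: 0.025
grip_force: 59.5
```

>>> servo_tool --commands '[{"offset": [0,0,-0.1],"spin": 0},{"offset": [0,0,-0.1],"spin": 0},{"offset": [0,0,0],"spin": 0}]'

```text
clock: 18.33
tool_pos: [0.5068, -0.2208, 0.0824]
orientation: [[0.812, 0.583, -0.0], [0.583, -0.812, 0.0], [0.0, -0.0, -1.0]]
contact_force: [1.8, 3.2, -3.1]
width: 0.0257
grip_force: 59.5
```

>>> servo_tool --commands '[{"offset": [0,0,-0.08],"spin": 0},{"offset": [0,0,0],"spin": 0}]'

```text
clock: 18.5
tool_pos: [0.5068, -0.2208, 0.0802]
orientation: [[0.812, 0.583, -0.0], [0.583, -0.812, 0.0], [0.0, -0.0, -1.0]]
contact_force: [0.9, 2.9, -5.3]
width: 0.0255
grip_force: 59.5
```

>>> servo_tool --commands '[{"offset": [0,0,-0.07],"spin": 0},{"offset": [0,0,0],"spin": 0}]'

```text
clock: 18.67
tool_pos: [0.5068, -0.2207, 0.0782]
orientation: [[0.812, 0.583, 0.0], [0.583, -0.812, 0.0], [0.0, -0.0, -1.0]]
contact_force: [0.9, 3.8, -3.3]
width: 0.0252
grip_force: 59.6
```

Underside is now about 2–3 mm above the seat with no resistance, so the pin is in the hole. I'll keep easing it down.

>>> servo_tool --commands '[{"offset": [0,0,-0.05],"spin": 0},{"offset": [0,0,0],"spin": 0}]'

```text
clock: 18.83
tool_pos: [0.5069, -0.2208, 0.0768]
orientation: [[0.812, 0.583, 0.0], [0.583, -0.812, 0.0], [0.0, -0.0, -1.0]]
contact_force: [0.9, 4.3, -2.1]
width: 0.0258
grip_force: 59.8
```

>>> servo_tool --commands '[{"offset": [0,0,-0.04],"spin": 0},{"offset": [0,0,0],"spin": 0}]'

```text
clock: 19.0
tool_pos: [0.5069, -0.2208, 0.0761]
orientation: [[0.812, 0.583, 0.0], [0.583, -0.812, -0.0], [0.0, 0.0, -1.0]]
contact_force: [-0.2, 4.3, 3.8]
width: 0.0251
grip_force: 60.3
```

>>> servo_tool --commands '[{"offset": [0,0,0],"spin": 0},{"offset": [0,0,0],"spin": 0},{"offset": [0,0,0],"spin": 0},{"offset": [0,0,0],"spin": 0},{"offset": [0,0,0],"spin": 0}]' --claw 0.6

```text
clock: 19.42
tool_pos: [0.5067, -0.2213, 0.0757]
orientation: [[0.813, 0.583, -0.0], [0.583, -0.813, -0.0], [-0.0, 0.0, -1.0]]
contact_force: [-0.0, -0.7, 0.1]
width: 0.0512
grip_force: 0.0
```

>>> servo_tool --commands '[{"offset": [0,0,0.4],"spin": 0},{"offset": [0,0,0.8],"spin": 0},{"offset": [0,0,0.9],"spin": 0},{"offset": [-0.5,-0.3,0.9],"spin": 0},{"offset": [-0.5,-0.3,0.9],"spin": 0},{"offset": [0,0,0.5],"spin": 0},{"offset": [0,0,0],"spin": 0},{"offset": [0,0,0],"spin": 0}]'

```text
clock: 20.08
tool_pos: [0.4772, -0.2391, 0.2091]
orientation: [[0.813, 0.583, 0.002], [0.583, -0.813, -0.001], [0.001, 0.002, -1.0]]
contact_force: [0.5, -0.7, -0.5]
width: 0.0514
grip_force: 0.0
```

```bash
python3 look.py w7 carousel_grip:0.091 carousel_base:0.055 drive_hole:0.063; python3 - <<'E'
from h import *
np.set_printoptions(precision=4,suppress=True)
C=cam('scene')
for t in ['carousel_grip','carousel_base']:
    print(t,[(x['point'],x['p']) for x in arm.place_of('scene',t)[:1]])
for h in (0,.007): print(h,proj([.507,-.2208,.091+h],C),proj([.507,-.2208,.055+h],C))
save('s7',cv2.resize(C[0][150:250,270:410],None,fx=5,fy=5,interpolation=2))
E
python3 - <<'E'
import cv2,numpy as np
a=cv2.imread('pics/w7.png');b=cv2.imread('pics/s7.png')
b=cv2.resize(b,(400,286));a=cv2.resize(a[:300],(400,214));cv2.imwrite('pics/c7.png',cv2.resize(np.vstack([a,b]),(480,600)))
E
```

```text
[ 0.4768 -0.2388  0.208 ]
carousel_grip [273.3 161.5] 0.67 [ 0.507  -0.2197  0.091 ]
carousel_base [277.  159.6] 0.84 [ 0.5062 -0.2249  0.055 ]
drive_hole [276.8 186.4] 0.94 [ 0.4866 -0.2387  0.063 ]
carousel_grip [([330.7, 183.4], 0.8)]
carousel_base [([330.1, 198.8], 0.68)]
0 [330.5102 187.0643] [330.0424 198.6416]
0.007 [330.6027 184.7819] [330.1323 196.4112]
```

View pics/c7.png

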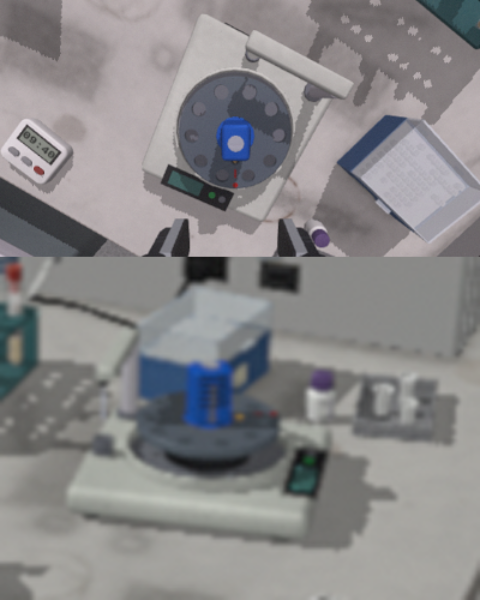

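The carousel sits level, with the grip at (235,140) and the red mark towards the display. The brass pin tip shows through the drive hole at (240,415), level with the plate top, so it is home. The purple vial in view is still standing. Handing in.

```bash
python3 -c "
from bench import arm
print(arm.job_done())"
```

```text
the job is handed in; nothing more can be done
None
```

The carousel came off the peg, was laid flat and let go, then regripped from above; it now sits fully home over the spindle and drive pin. The job is handed in at about 20 s; I never touched the bottles, though only the purple vial was in view at the last look.

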